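# Set up the copy bed: fold back its bifold cover and lay in the colour target

### The arm

A 6-joint arm with a two-finger parallel gripper is mounted at the origin on a cart in front of the work surface, level with it; the furniture and walls round the work are solid. World frame = base frame: x ahead of the robot, y to its left, z up, the work surface at z = 0. Lengths are in m, angles in rad, forces in N, time in s.
With the tool pointing down it reaches from about 0.3 to 0.775 m from the base axis. Payload 14.6 kg.
Tool frame: the origin (TCP) lies between the finger pads; the fingertips stand ctrl.tip_extent ahead of it and the grasp point (between the pads) lies 3 mm ahead of it (ctrl.tip_extent is the distance from the TCP to the fingertips, in m); z points along the fingers, y is the line along which they close (so a half turn about z gives the same grasp; the last joint's range is limited). The gripper opens to 94 mm and grips with 3 to 60 N. Pads are 16 mm wide; open, the fingers measure 119 mm over their backs; the gripper's body (75 mm by 177 mm) begins 78 mm behind the grasp point.
Start: joints at [1.227, 0.3, 1.521, -0, 1.321, -0.067], TCP at [0.15, 0.529, 0.227] pointing down, gripper open.
Joint ranges: [-3.03, 3.03], [-0.79, 2.21], [0.23, 2.52], [-1.04, 4.18], [0, 3.07], [-2.55, 2.55]. Speed limits (rad/s): [2.22, 2.22, 2.57, 3.14, 3.14, 3.14].

### API

Orientations are given as [roll, pitch, yaw] about the fixed x, y, z axes, in that order (R = Rz(yaw) Ry(pitch) Rx(roll)).
In Python, from station import ctrl, cams gives the robot as it stands (ctrl), with the cameras (cams).
- The arm moves only by the tool shift_gripper, called after "Request:" as name(argument=value, ...) on one line, values as JSON. Schema: {"type":"object","properties":{"rows":{"type":"string"},"finger_gap":{"type":"number"},"force":{"type":"number"},"only":{"type":"string"},"quiet":{"type":"boolean"},"lines":{"type":"string"}},"required":["rows"],"additionalProperties":false}. rows is a string of 1 to 10 rows, parted by a bar, with the numbers parted by spaces; each row has 6 numbers: dx, dy, dz in shares of 0.8 m (1.0 is 0.8 m), then a rotation vector rx, ry, rz in parts of the range, where 1.0 means 2 rad; each row shifts and turns the commanded pose from where the row before left it, along the tool's axes as they then stand; what a row does not reach is not made up. A row lasts 1/10 s, in which the tool goes at most 0.05 m and 0.15 rad, less where a joint would pass 70% of its speed; a pose out of reach is approached as far as the arm can. finger_gap is the finger opening in m, set as the call begins (left out keeps the last). The fingers move at their own pace and stop on an object; force is the grip in N (left out, the last holds). Time passes only in rows, so rows that do not move let the fingers close. The tool returns the time, the measured TCP pose, the force, the opening and the grip force at its end. only (a regular expression) keeps the lines of the reply that match it, lines (a string "A,B") keeps lines A to B, and quiet returns only ok. Shift and turn numbers lie between -1 and 1, and a call with a number outside is refused. Input that does not fit is refused with a message, and nothing moves.
- ctrl.get_obs(): the state, without advancing time (a new reading comes with each control period).
- cams.camera(name): name is "scene" or "top"; returns a dict with "pixels" (420x560x3 uint8, blue, green, red), "fx", "fy", "cx", "cy" (pixels), "extrinsics" (4x4, takes a point from camera to world coordinates). Camera axes: x right, y up, looking along -z (the intrinsics and any distortion apply to the point x, -y, -z); pixel columns grow to the right and rows downward; lengths in m; the calibration is good to about 2 mm. A picture is of the moment at which its call begins. There is no depth.
- ctrl.hand_in(): hands the job in; it is judged then, once.
The state is a dict: "time_s": time; "qpos": joint angles; "joint_vel": joint speeds; "tau": joint torques, N m; "ee_pos": TCP position; "eef_rot": TCP orientation; "force": force on the tool from outside, world axes, zero at the start; "moment": the same for the moment, N m; "grip_width": finger opening in m; "grip_force": force on a finger pad.
Only numpy, scipy, OpenCV 4.12 (cv2) and the standard library are available. Lean on these libraries where they do the work, as an engineer would, in place of code of your own. Each camera call takes 0.05 s, during which the arm holds its last target. There are 200 camera calls.

### The job

Get the copy bed ready for the next record shot: push its dust cover back until the two panels stand folded flat against each other, then take the colour target from the wooden block and lay it flat, face up, fully down in its two end seats on the bed. In its groove it can only be taken by its faces, so on the way lay it down flat, face up, on free desk and let go of it, and take it again by its long edges. Leave the cover folded and do not shift the other things on the desk.

Things in the scene. Friction and masses are not known exactly. Their poses are not given: they have to be found in the camera images.
- copy_bed: Copying bed, a grey tray 214 x 268 mm fixed to the desk; origin under its centre, x from its front lip to its rear hinge beam, y along its width. Open towards the front: bed floor at z 20 mm, front lip 15 mm thick with top at z 40 mm, side cheeks (14 mm thick, top 60 mm), rear beam x 84 to 107 mm with top 47 mm.
- cover_rear (a joint): Angle of the rear panel of the white bifold dust cover (two panels 85 x 232 x 4 mm) on the bed's rear hinge, axis along y at bed x 80, z 52 mm. 0 = lying flat shut, 1.55 = stop, both panels upright and flat against each other. Stiff hinges: it stays where left; pushed at the bar it takes up to 10 N at first (q 0.35 to 0.85 at the start), under 2 N later.
- push_bar (a point): Middle of the round push bar (12 mm thick, 110 mm along bed y) on two posts of the front panel, by its leading edge, which runs in side tracks at z 52 mm. Pushed to the rear, the bar runs back and the panels' joint rises: at angle q the bar is at bed x = 80 - 164 cos q - 30 sin q, z = 52 + 30 cos q + 6 sin q (mm), the joint at x = 80 - 85 cos q, z = 52 + 85 sin q.
- target_seat (a point): Middle of the target's place on the bed floor, at bed x -42, y 0, z 20 mm, axes as the bed's. At both ends a U-shaped aluminium seat with 4 mm walls, 6 mm high above the floor, reaching 30 mm along the target; between the walls 38 mm in x and 195 mm in y. The middle 140 mm is open on both sides for fingers.
- tool_block: Fixed wooden block 156 x 190 x 20 mm, origin under its centre. Three straight grooves along its y, 12.5 mm wide, floor at z 6 mm, at x -48, 0 and 48 mm, hold three flat tools on edge; which groove holds which varies.
- colour_target: Colour target: dark plastic bar 34 (x) x 190 (y) x 10 (z) mm, 60 g, origin at the centre of its underside, +z out of the face that carries the row of patches. Starts on its long edge in a groove: +x down, face towards the block's +x, top 40 mm over the desk.
- bone_folder: Pale flat tool 20 x 150 x 8 mm standing on edge in a groove, top 26 mm over the desk, origin at the middle of one flat side; bystander.
- forceps_fine: Steel forceps 20 x 134 x 9 mm standing on edge in a groove, top 25 mm over the desk, origin at the middle of one flat side; bystander.
- paste_jar: Round jar with a pale lid, 61 mm wide, 50 mm tall, standing on the free strip of desk in front of the copy bed, which reaches from the desk's front edge (x 0.30 m at y 0, 0.35 at y 0.2, 0.25 at y -0.2) to the bed; origin under its centre; bystander.
- loupe: Round black stand magnifier, 50 mm wide, 36 mm tall, origin under its centre; bystander.
- mug: White mug, 92 mm wide, 95 mm tall, handle to 62 mm from its origin, which lies under its centre; bystander.
- tape_dispenser: Desk tape dispenser 50 x 143 x 76 mm, origin under its centre, y along it; bystander.

How it is judged:
On the way, in this order (a step that is already met when the one before it is completed fails the run):
1. the two panels of the cover are folded flat against each other (value of joint cover_rear above 1.47 rad), for 0.3 s.
2. the colour target has been laid flat on the desk, face up, and let go (angle between colour_target's own z axis and vertical below 0.15 rad and height (world z) of colour_target between -0.005 and 0.012 m and contact force between the fingers and colour_target below 0.05 N and linear speed of colour_target below 0.03 m/s), for 0.2 s.
At the end, for the whole second after the job is handed in: The cover is folded flat (rear panel past 1.47 rad) and the colour target lies at rest in both end seats, face up, within 4 mm across and 5 mm along of the seat's middle, its underside within 3 mm of the bed floor and level within 0.08 rad (value of joint cover_rear above 1.47 rad and x of colour_target in the frame of target_seat between -0.004 and 0.004 m and y of colour_target in the frame of target_seat between -0.005 and 0.005 m and z of colour_target in the frame of target_seat between -0.003 and 0.003 m and angle between colour_target's own z axis and vertical below 0.08 rad and linear speed of colour_target below 0.02 m/s); the robot touches nothing.
It fails at once if a neighbour in the wooden block shifted by more than 25 mm (distance of any of bone_folder, forceps_fine from where it was at the start of the episode above 0.025 m).
It fails at once if another thing on the desk shifted by more than 25 mm (distance of any of paste_jar, loupe, mug, tape_dispenser from where it was at the start of the episode above 0.025 m).
It also fails if it takes over 67 s, if anything falls off the work surface, if the arm or the gripper's body presses on something with over 40 N, if the wrist force passes 120 N, or if a joint passes its speed limit or range.

## Working session

There is one attempt and no reset: what is moved stays moved. The work goes in short steps, Python scripts to look and compute and a tool call to move; the robot and the scene stay as the last step left them, time stands still between calls to the robot, and variables do not carry over. Pictures are saved under pics/ and viewed, at most 13 in all, crops included, and the job is handed in when it is done.

```bash
ls; mkdir -p pics
```

Run:
```python
from station import ctrl, cams
import cv2,numpy as np
for n in("scene","top"):
    c=cams.camera(n); cv2.imwrite(f"pics/{n}0.png",c["pixels"]); np.savez(f"{n}0.npz",**c)
    print(n,c["fx"],c["fy"],c["cx"],c["cy"],[k for k in c]); print(np.round(c["extrinsics"],4).tolist())
print(ctrl.get_obs(),ctrl.tip_extent)
```

```text
pics
station.py
scene 544.2470045381443 544.2470045381443 294.5583580186407 213.63409563750415 ['pixels', 'fx', 'fy', 'cx', 'cy', 'extrinsics']
[[0.4741, 0.6577, -0.5854, -0.5527], [-0.8804, 0.3463, -0.324, -0.5203], [-0.0103, 0.669, 0.7432, 1.4295], [0.0, 0.0, 0.0, 1.0]]
top 398.427667510407 398.427667510407 280.4087110027894 207.51953072768387 ['pixels', 'fx', 'fy', 'cx', 'cy', 'extrinsics']
[[-0.0222, 0.9892, -0.1446, 0.3406], [-0.9997, -0.0229, -0.003, 0.0292], [-0.0063, 0.1445, 0.9895, 1.1466], [0.0, 0.0, 0.0, 1.0]]
{'time_s': 0.1, 'qpos': array([ 1.22740690e+00,  3.00412380e-01,  1.52149608e+00, -1.03742926e-05,
        1.32068888e+00, -6.65943910e-02]), 'joint_vel': array([ 1.19819122e-03, -2.11932096e-05, -2.36341980e-03, -9.51926388e-04,
       -7.74602562e-04,  8.43453988e-04]), 'tau': array([ 2.17876482e-04, -5.32649946e+01, -3.53277898e+01,  7.08684535e-02,
        2.35891604e-02, -3.04043715e-05]), 'ee_pos': array([0.15023499, 0.52887404, 0.22695448]), 'eef_rot': array([-3.14058953e+00, -5.68303738e-05,  2.86480016e+00]), 'force': array([ 0.03951491, -0.30483887,  0.02987025]), 'moment': array([-0.0407005 , -0.04417561,  0.05135289]), 'grip_force': 0.0, 'grip_width': 0.09366151551140217} 0.022
```

View pics/scene0.png

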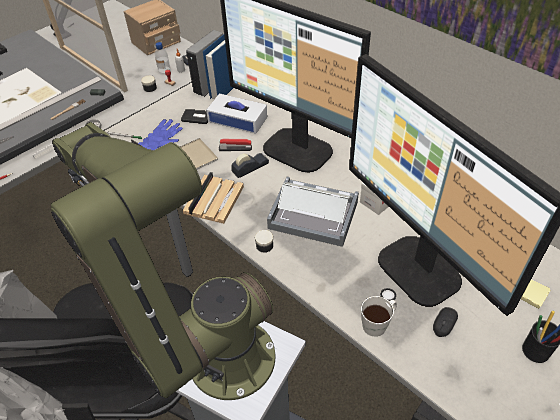

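View pics/top0.png

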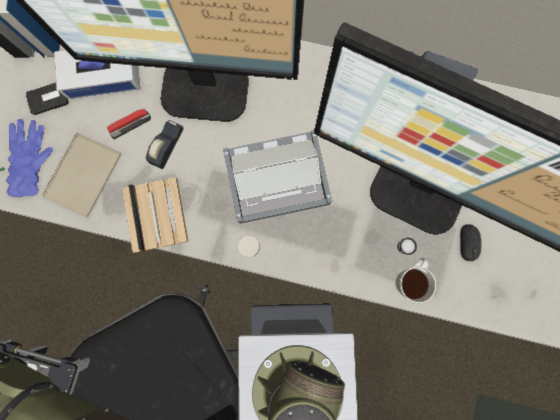

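The scene view shows the bed at about (312,210), the block at (215,195) and the jar at (263,240). The top view shows the bed at (278,178), the block at (155,215), the jar at (248,246) and the arm to the lower left. Next, enlarged crops of both.

Run:
```python
import cv2
t=cv2.imread("pics/top0.png")[120:260,115:345]; s=cv2.imread("pics/scene0.png")[160:260,170:370]
cv2.imwrite("pics/topc.png",cv2.resize(t,None,fx=3.4,fy=3.4,interpolation=cv2.INTER_CUBIC))
cv2.imwrite("pics/scenec.png",cv2.resize(s,None,fx=4,fy=4,interpolation=cv2.INTER_CUBIC))
```

```text
(no output)
```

View pics/topc.png

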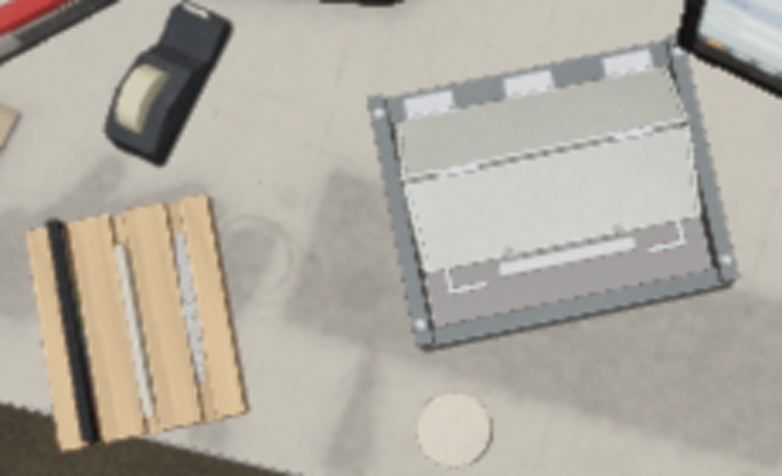

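View pics/scenec.png

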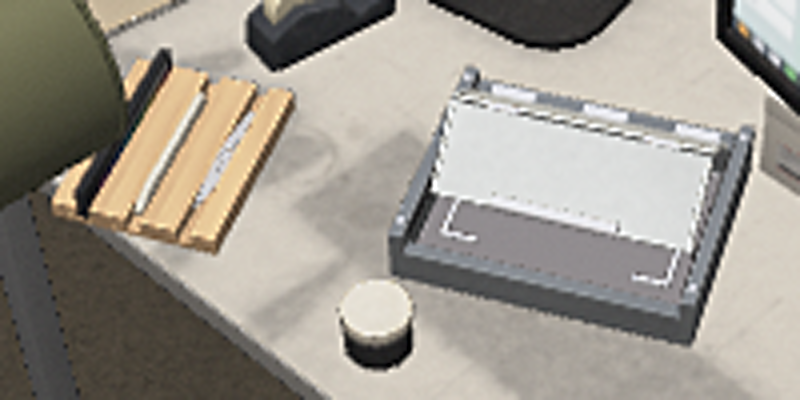

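The target is the dark bar in the leftmost groove. In topc.png it runs from (55,222) to (90,440), and its visible right-hand side shows no patches. The cover is part open, with the push bar at (500-635, 257), and the bed's corner screws are at about (420,325), (727,261), (379,115) and (679,52). In scenec.png the screws are at (401,219), (693,292), (470,76) and (746,135). I'll triangulate those.

Create h.py:
```python
import numpy as np,cv2
def load(n):
    d=np.load(n+".npz"); return dict(d)
def P(c):
    K=np.array([[c["fx"],0,c["cx"]],[0,c["fy"],c["cy"]],[0,0,1]]);E=np.linalg.inv(c["extrinsics"])
    return K@np.diag([1,-1,-1])@E[:3]
def tri(ca,a,cb,b):
    X=cv2.triangulatePoints(P(ca),P(cb),np.array(a,float).T,np.array(b,float).T);return (X[:3]/X[3]).T
def plane(c,p,z):
    p=np.atleast_2d(np.array(p,float));d=np.c_[(p[:,0]-c["cx"])/c["fx"],-(p[:,1]-c["cy"])/c["fy"],-np.ones(len(p))]@c["extrinsics"][:3,:3].T
    o=c["extrinsics"][:3,3];return o+d*((z-o[2])/d[:,2])[:,None]
def proj(c,X):
    x=np.c_[np.atleast_2d(X),np.ones(len(np.atleast_2d(X)))]@P(c).T;return x[:,:2]/x[:,2:]
def blob(c,p,r=3):
    g=cv2.cvtColor(c["pixels"],cv2.COLOR_BGR2GRAY).astype(float);x,y=map(int,np.round(p))
    w=g[y-r:y+r+1,x-r:x+r+1];w=np.clip(w-np.percentile(w,75),0,None);Y,X=np.mgrid[y-r:y+r+1,x-r:x+r+1]
    return [(w*X).sum()/w.sum(),(w*Y).sum()/w.sum()]
```

Run:
```python
from h import *
t,s=load("top0"),load("scene0")
ta=[blob(t,[115-.35+x/3.4,120-.35+y/3.4],2) for x,y in[(420,325),(727,261),(379,115),(679,52)]]
sa=[blob(s,[170-.4+x/4,160-.4+y/4],2) for x,y in[(401,219),(693,292),(470,76),(746,135)]]
print(np.round(ta,1).tolist(),np.round(sa,1).tolist())
X=tri(t,ta,s,sa);print(np.round(X,4))
for i,j in((0,1),(2,3),(0,2),(1,3)):
    d=X[j]-X[i];print(np.hypot(*d[:2]),np.degrees(np.arctan2(d[1],d[0])))
print("plane60",np.round(plane(t,ta,.06),4).tolist(),np.round(plane(s,sa,.06),4).tolist())
# dark bar in top
h=cv2.cvtColor(t["pixels"],cv2.COLOR_BGR2HSV);m=np.zeros(h.shape[:2],np.uint8);m[180:255,122:150]=(h[180:255,122:150,2]<60)*255
cs,_=cv2.findContours(m,0,2);c=max(cs,key=cv2.contourArea);print("bar",cv2.minAreaRect(c),cv2.contourArea(c))
# block: wood
for n,k in(("top",t),("scene",s)):
    hh=cv2.cvtColor(k["pixels"],cv2.COLOR_BGR2HSV);m=cv2.inRange(hh,(8,60,120),(25,180,255))
    m[:170]=0; cs,_=cv2.findContours(m,0,2);c=[c for c in cs if cv2.contourArea(c)>40]
    print(n,[(cv2.minAreaRect(q)) for q in c])
# jar
print("jar",plane(t,[115+455/3.4,120+429/3.4],.05), "loupe",plane(t,[407,246],.036),"mug",plane(t,[417,284],.095))
```

```text
[[238.3, 214.7], [328.3, 195.8], [225.9, 152.6], [313.9, 134.7]] [[269.6, 214.4], [342.5, 231.6], [285.9, 178.3], [354.8, 192.9]]
[[ 0.4818  0.1485  0.0623]
 [ 0.5288 -0.1005  0.061 ]
 [ 0.657   0.1822  0.0659]
 [ 0.7027 -0.0662  0.0683]]
0.2534256218803044 -79.30908195557915
0.25255727687869023 -79.5598852043151
0.17835951989567422 10.866129083546761
0.177258817105608 11.148680944059418
plane60 [[0.4821, 0.1488, 0.06], [0.5291, -0.1007, 0.06], [0.659, 0.1825, 0.06], [0.7054, -0.0668, 0.06]] [[0.4835, 0.1496, 0.06], [0.5296, -0.1001, 0.06], [0.662, 0.1855, 0.06], [0.7105, -0.0635, 0.06]]
bar ((136.4864959716797, 217.91893005371094), (65.10199737548828, 3.945575714111328), 80.53767395019531) 163.0
top [((130.13746643066406, 219.7498016357422), (65.557373046875, 8.491802215576172), 79.61113739013672), ((160.53578186035156, 213.4075927734375), (67.18119812011719, 43.598114013671875), 80.21759033203125), ((526.5166625976562, 189.86508178710938), (96.6060791015625, 52.96781921386719), 25.463346481323242), ((460.79461669921875, 175.37393188476562), (42.20713424682617, 8.196593284606934), 25.20112419128418)]
scene [((546.1507568359375, 324.5938720703125), (3.294750928878784, 31.300134658813477), 25.559961318969727), ((530.0460205078125, 301.80712890625), (20.699918746948242, 3.9765634536743164), 29.357755661010742), ((212.01034545898438, 197.50503540039062), (42.09116744995117, 52.39497375488281), 25.974393844604492), ((482.2066345214844, 227.55520629882812), (123.67662811279297, 66.33155822753906), 38.1572265625), ((430.811767578125, 175.55296325683594), (16.052854537963867, 7.158705234527588), 40.601295471191406), ((412.5570983886719, 186.04949951171875), (59.6490592956543, 10.630026817321777), 40.91438674926758)]
jar [[0.39565579 0.1215803  0.05      ]] loupe [[ 0.3869542  -0.31589241  0.036     ]] mug [[ 0.28598156 -0.31672352  0.095     ]]
```

Add to h.py:
```python
yaw=0.186;B=np.array([.6036,.0424])
R2=lambda a:np.array([[np.cos(a),-np.sin(a)],[np.sin(a),np.cos(a)]])
def bed(p): return (np.atleast_2d(p)[:,:2]-B)@R2(yaw)
def world(p): return B+R2(yaw)@np.array(p)
from scipy.spatial.transform import Rotation as Ro
def delta(target,y=None):
    "world shift to target TCP, in the tool axes after turning to yaw y"
    from station import ctrl, cams
    o=ctrl.get_obs();r=o["eef_rot"];R=Ro.from_euler("xyz",r)
    if y is not None:
        d=Ro.from_euler("xyz",[np.pi,0,y]); print("rotvec tool",np.round((R.inv()*d).as_rotvec(),4)); R=d
    print("tcp",np.round(o["ee_pos"],4),"rpy",np.round(r,4),"move tool",np.round(R.inv().apply(np.array(target)-o["ee_pos"]),4),"world",np.round(np.array(target)-o["ee_pos"],4))
```

Run:
```python
from h import *
t,s=load("top0"),load("scene0")
px=[115-.35+567/3.4,120-.35+256/3.4]
for q in np.arange(.3,.9,.05):
    z=.052+.030*np.cos(q)+.006*np.sin(q); x=.080-.164*np.cos(q)-.030*np.sin(q)
    jx,jz=.080-.085*np.cos(q),.052+.085*np.sin(q)
    print(round(q,2),"pred",round(x,4),"meas",bed(plane(t,px,z)),"joint",round(jx,4),bed(plane(t,[115-.35+545/3.4,120-.35+152/3.4],jz)))
# lip outer front edge z=.04: left/right corner in top
print("lip",bed(plane(t,[[115-.35+428/3.4,120-.35+348/3.4],[115-.35+733/3.4,120-.35+284/3.4]],.04)))
w=world([-.112,0]);delta([w[0],w[1],.15],yaw+np.pi)
```

```text
0.3 pred -0.0855 meas [[-0.07434695  0.0003042 ]] joint -0.0012 [[ 0.01404714 -0.00015423]]
0.35 pred -0.0843 meas [[-0.07431283  0.00029773]] joint 0.0002 [[ 1.30117362e-02 -1.94115176e-05]]
0.4 pred -0.0827 meas [[-0.07426545  0.00028876]] joint 0.0017 [[0.01199507 0.00011296]]
0.45 pred -0.0807 meas [[-0.07420493  0.0002773 ]] joint 0.0035 [[0.01099967 0.00024257]]
0.5 pred -0.0783 meas [[-0.07413144  0.00026337]] joint 0.0054 [[0.01002803 0.00036908]]
0.55 pred -0.0755 meas [[-0.07404515  0.00024703]] joint 0.0075 [[0.00908258 0.00049218]]
0.6 pred -0.0723 meas [[-0.07394627  0.0002283 ]] joint 0.0098 [[0.00816568 0.00061157]]
0.65 pred -0.0687 meas [[-0.07383506  0.00020723]] joint 0.0123 [[0.00727962 0.00072694]]
0.7 pred -0.0648 meas [[-0.07371179  0.00018388]] joint 0.015 [[0.00642662 0.000838  ]]
0.75 pred -0.0604 meas [[-0.07357678  0.0001583 ]] joint 0.0178 [[0.00560881 0.00094448]]
0.8 pred -0.0558 meas [[-0.07343035  0.00013057]] joint 0.0208 [[0.00482824 0.00104612]]
0.85 pred -0.0508 meas [[-0.07327287  0.00010074]] joint 0.0239 [[0.00408685 0.00114265]]
0.9 pred -0.0454 meas [[-7.31047469e-02  6.88864851e-05]] joint 0.0272 [[0.0033865  0.00123384]]
lip [[-0.11825883  0.12652013]
 [-0.11839331 -0.13040206]]
rotvec tool [-1.000e-03 -3.000e-04 -4.628e-01]
tcp [0.1502 0.5289 0.227 ] rpy [-3.1406e+00 -1.0000e-04  2.8648e+00] move tool [-0.2436 -0.5619  0.077 ] world [ 0.3433 -0.5072 -0.077 ]
```

Units first: shifts go in shares of 0.8 m and turns go in shares of 2 rad. So -0.1157 rad / 2 = -0.0579.

Request:
shift_gripper(rows="0 0 0 0 0 -0.0579 | 0 0 0 0 0 -0.0579 | 0 0 0 0 0 -0.0579 | 0 0 0 0 0 -0.0579", finger_gap=0)

```text
time_s: 0.5
ee_pos: [0.1503, 0.5289, 0.2271]
eef_rot: [-3.141, -0.0, -2.951]
force: [0.4, 0.6, -0.1]
grip_width: 0.0654
grip_force: 0.0
```

Request:
shift_gripper(rows="-0.0188 -0.0438 0 0 0 0 | -0.0188 -0.0438 0 0 0 0 | -0.0188 -0.0438 0 0 0 0 | -0.0188 -0.0438 0 0 0 0 | -0.0188 -0.0438 0 0 0 0 | -0.0188 -0.0438 0 0 0 0 | -0.0188 -0.0438 0 0 0 0 | -0.0188 -0.0438 0 0 0 0 | -0.0188 -0.0438 0 0 0 0 | -0.0188 -0.0438 0 0 0 0")

```text
time_s: 1.5
ee_pos: [0.3629, 0.2114, 0.2274]
eef_rot: [-3.142, -0.0, -2.955]
force: [0.2, 0.6, -0.6]
grip_width: 0.0003
grip_force: 0.0
```

Request:
shift_gripper(rows="-0.0188 -0.0438 0 0 0 0 | -0.0188 -0.0438 0 0 0 0 | -0.0188 -0.0438 0 0 0 0 | -0.0188 -0.0438 0.025 0 0 0 | -0.0188 -0.0438 0.025 0 0 0 | -0.0188 -0.0438 0.025 0 0 0 | 0 0 0 0 0 0")

```text
time_s: 2.2
ee_pos: [0.49, 0.0202, 0.1645]
eef_rot: [3.141, -0.004, -2.959]
force: [0.7, 0.0, 0.1]
grip_width: 0.0005
grip_force: 0.0
```

```bash
python3 -c "
from h import *
w=world([-.112,0]);delta([w[0],w[1],.076],yaw+np.pi)"
```

```text
rotvec tool [ 0.0005 -0.0044 -0.0032]
tcp [0.49   0.0202 0.1645] rpy [ 3.1411 -0.0044 -2.9588] move tool [-0.0038  0.0008  0.0885] world [ 0.0036  0.0015 -0.0885]
```

Converted, 0.025 m / 0.8 = 0.0313, 0.02 m / 0.8 = 0.025.

Request:
shift_gripper(rows="-0.005 0 0.025 0 0 0 | 0 0 0.0313 0 0 0 | 0 0 0.0313 0 0 0 | 0 0 0.0231 0 0 0 | 0 0 0 0 0 0")

```text
time_s: 2.7
ee_pos: [0.4923, 0.0243, 0.0772]
eef_rot: [3.141, -0.004, -2.955]
force: [0.2, -1.0, 0.5]
grip_width: 0.0004
grip_force: 0.0
```

Request:
shift_gripper(rows="-0.0125 0 0 0 0 0 | -0.0125 0 0 0 0 0 | -0.0125 0 0 0 0 0 | -0.0125 0 0 0 0 0 | -0.0125 0 0 0 0 0 | -0.0125 0 0 0 0 0")

```text
time_s: 3.3
ee_pos: [0.5535, 0.0351, 0.079]
eef_rot: [-3.142, 0.0, -2.956]
force: [-1.3, -0.5, -2.1]
grip_width: 0.0006
grip_force: 0.7
```

```bash
python3 -c "
from h import *
from station import ctrl, cams
o=ctrl.get_obs();print(bed(o['ee_pos']),o['force'])
for n in('top','scene'):
    c=cams.camera(n);np.savez(n+'1.npz',**c)
a=load('top1')['pixels'][120:260,115:345];b=load('scene1')['pixels'][160:260,170:370]
cv2.imwrite('pics/p1.png',np.vstack([cv2.resize(a,(500,304),interpolation=2),cv2.resize(b,(500,250),interpolation=2)]))"
```

```text
[[-0.05056864  0.00210962]] [-1.32865658 -0.54064997 -2.13824912]
```

View pics/p1.png

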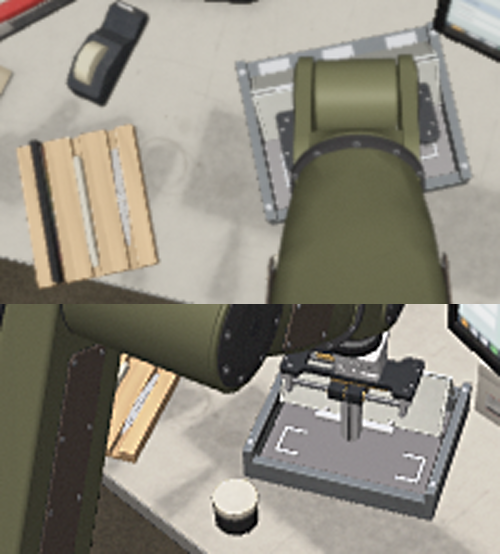

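The fingers are on the bar and the cover is moving (lower picture, bar at about (350,415)). The force is low, so I keep pushing.

Converted, -0.01 m / 0.8 = -0.0125, 0.001 m / 0.8 = 0.0013.

Request:
shift_gripper(rows="-0.0125 0 0 0 0 0 | -0.0125 0 0 0 0 0 | -0.0125 0 0.0013 0 0 0 | -0.0125 0 0.0013 0 0 0 | -0.0125 0 0 0 0 0 | -0.0125 0 0 0 0 0 | -0.0125 0 0 0 0 0")

```text
time_s: 4.1
ee_pos: [0.6223, 0.0481, 0.0768]
eef_rot: [3.142, 0.0, -2.956]
force: [-1.0, 0.3, -0.1]
grip_width: 0.0002
grip_force: 0.5
```

Request:
shift_gripper(rows="-0.0063 0 0 0 0 0 | -0.0063 0 0 0 0 0 | 0 0 0 0 0 0")

```text
time_s: 4.4
ee_pos: [0.626, 0.0488, 0.0763]
eef_rot: [3.141, -0.018, -2.955]
force: [-50.7, -9.8, 27.7]
grip_width: 0.0006
grip_force: 26.1
```

```bash
python3 -c "
from h import *
from station import ctrl, cams
o=ctrl.get_obs();print(bed(o['ee_pos']),o['force'])"
```

```text
[[0.02320002 0.0021142 ]] [-50.68736058  -9.84212366  27.68636656]
```

Converted, -0.05 m / 0.8 = -0.0625, 0.04 m / 0.8 = 0.05.

Request:
shift_gripper(rows="0.0125 0 0 0 0 0 | 0.025 0 0 0 0 0 | 0.025 0 -0.025 0 0 0 | 0.025 0 -0.0625 0 0 0 | 0.05 0 -0.0625 0 0 0 | 0.05 0.0375 -0.0375 0 0 0 | 0.0125 0.0625 -0.025 0 0 0 | 0.0125 0.0625 0 0 0 0 | 0 0.0625 0 0 0 0 | 0 0.0625 0 0 0 0")

```text
time_s: 5.4
ee_pos: [0.4398, 0.2401, 0.2273]
eef_rot: [3.141, 0.002, -2.956]
force: [0.8, -1.5, 0.1]
grip_width: 0.0006
grip_force: 0.0
```

Request:
shift_gripper(rows="0 0.0625 0 0 0 0 | 0 0.0625 0 0 0 0 | 0 0.0625 0 0 0 0 | 0 0.0625 0 0 0 0 | 0 0 0 0 0 0")

```text
time_s: 5.9
ee_pos: [0.4014, 0.4392, 0.2258]
eef_rot: [3.141, -0.0, -2.951]
force: [-0.1, -0.5, -0.3]
grip_width: 0.0007
grip_force: 0.0
```

```bash
python3 -c "
from h import *
from station import ctrl, cams
for n in('top','scene'):
    c=cams.camera(n);np.savez(n+'2.npz',**c)
a=load('top2')['pixels'][120:260,115:345];b=load('scene2')['pixels'][160:260,170:370]
cv2.imwrite('pics/p2.png',np.vstack([cv2.resize(a,(590,354),interpolation=2),cv2.resize(b,(590,246),interpolation=2)]))"
```

```text
(no output)
```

View pics/p2.png

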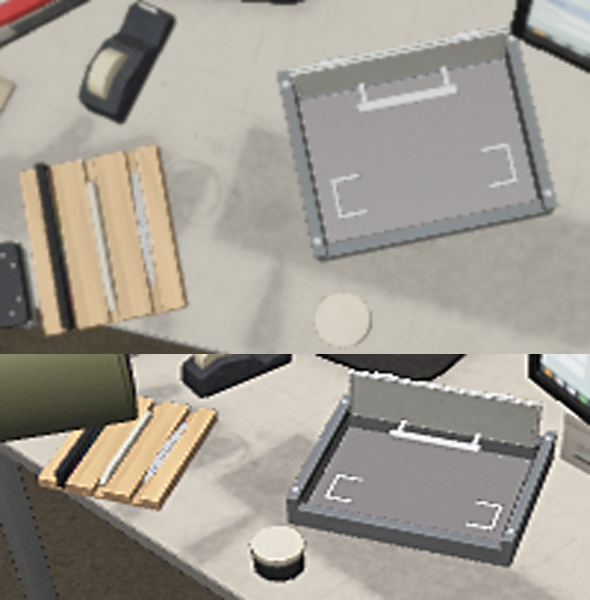

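The cover stands folded. Both U seats are now clear, in the top part of the view at about (350,195) and (500,165), and the push bar is at (408,97). Next I measure the seats, push bar, target and block.

Run:
```python
from h import *
t,s=load("top2"),load("scene2")
A,Bx=[115,120],590/230
def comps(c,x0,y0,x1,y1,th,hi=255):
    g=cv2.cvtColor(c["pixels"],cv2.COLOR_BGR2GRAY)[y0:y1,x0:x1].astype(float)
    bgm=np.median(g); w=np.clip(g-bgm-th,0,None);Y,X=np.mgrid[y0:y1,x0:x1]
    n,l=cv2.connectedComponents((w>0).astype(np.uint8),connectivity=8)
    return [(int((l==i).sum()),[(w*X)[l==i].sum()/w[l==i].sum(),(w*Y)[l==i].sum()/w[l==i].sum()]) for i in range(1,n) if (l==i).sum()>5]
T=lambda x,y:(int(115+x*.3898),int(120+y*.3954)); S=lambda x,y:(int(170+x*.339),int(160+(y-354)*.4065))
r={}
for nm,a,b,c,d in(("L",(325,165),(378,228),(318,462),(372,508)),("R",(472,135),(522,190),(462,495),(507,534)),("bar",(352,82),(462,114),(384,412),(486,454))):
    ct=comps(t,*T(*a),*T(*b),12);cs=comps(s,*S(*c),*S(*d),12)
    print(nm,[(n,np.round(p,1).tolist()) for n,p in ct],[(n,np.round(p,1).tolist()) for n,p in cs])
    p,q=max(ct)[1],max(cs)[1]; r[nm]=tri(t,[p],s,[q])[0];print(np.round(r[nm],4),bed(r[nm]),plane(t,p,.025),plane(s,q,.025))
d=r["L"]-r["R"];print("seat mid",(r["L"]+r["R"])/2,"yaw",np.arctan2(-d[0],d[1]),np.hypot(*d[:2]))
# target cross-section colours
hsv=cv2.cvtColor(t["pixels"],cv2.COLOR_BGR2HSV)
for y in(190,205,220,240):print(y,[tuple(int(v) for v in t["pixels"][y,x]) for x in range(128,146)])
hsv=t["pixels"].max(2);m=np.zeros_like(hsv);m[180:255,122:150]=(hsv[180:255,122:150]<75)*255
c=max(cv2.findContours(m,0,2)[0],key=cv2.contourArea);print(cv2.boxPoints(cv2.minAreaRect(c)))
for y in(178,185,192):print(y,[tuple(int(v) for v in s["pixels"][y,x]) for x in range(188,208)])
```

```text
L [(53, [248.8, 197.4])] [(38, [284.6, 214.0])]
[0.536  0.1219 0.0249] [[-0.05175761  0.09064827]] [[0.53577789 0.12219044 0.025     ]] [[0.5360079 0.1217253 0.025    ]]
R [(59, [310.8, 184.6])] [(42, [334.9, 225.5])]
[ 0.5685 -0.0559  0.0266] [[-0.05267231 -0.09011061]] [[ 0.56888068 -0.0560911   0.025     ]] [[ 0.56976227 -0.05532611  0.025     ]]
bar [(174, [272.2, 158.0])] [(109, [317.5, 194.2])]
[0.6417 0.05   0.0612] [[0.03887816 0.00039556]] [[0.65002236 0.0531992  0.025     ]] [[0.67445449 0.06382919 0.025     ]]
seat mid [0.55223594 0.03300811 0.02576969] yaw 0.18093968287376322 0.1807611905604612
190 [(144, 178, 203), (87, 107, 124), (58, 60, 64), (53, 53, 54), (51, 51, 51), (54, 56, 61), (63, 69, 90), (88, 112, 144), (142, 179, 204), (146, 182, 208), (149, 185, 211), (152, 188, 215), (152, 189, 215), (153, 190, 215), (152, 188, 214), (151, 187, 214), (148, 184, 210), (149, 186, 211)]
205 [(151, 188, 213), (148, 185, 210), (141, 176, 201), (102, 128, 148), (58, 64, 70), (53, 53, 52), (50, 51, 50), (37, 41, 40), (60, 69, 71), (70, 98, 109), (121, 158, 181), (143, 179, 204), 
[... 978 characters left out ...]
 73), (54, 72, 72), (55, 71, 72), (53, 69, 69), (54, 71, 71), (53, 70, 70), (52, 66, 67)]
185 [(46, 60, 60), (46, 58, 59), (45, 58, 57), (44, 57, 57), (47, 59, 58), (42, 55, 54), (45, 55, 57), (41, 54, 55), (44, 53, 54), (43, 52, 53), (40, 53, 53), (41, 52, 53), (39, 50, 51), (39, 50, 52), (38, 48, 50), (37, 49, 49), (39, 50, 50), (39, 48, 48), (35, 44, 46), (36, 47, 47)]
192 [(101, 113, 115), (127, 136, 141), (202, 212, 219), (204, 213, 221), (207, 215, 220), (175, 202, 228), (162, 213, 246), (166, 217, 248), (173, 227, 255), (121, 154, 188), (58, 60, 64), (58, 54, 52), (38, 38, 40), (42, 43, 44), (52, 49, 41), (26, 31, 3), (161, 208, 252), (149, 195, 233), (147, 193, 227), (153, 200, 231)]
```

Measured seat height is 25–26 mm and the folded bar position matches q ≈ 1.55. Now I check numerically, then by picture, which side the target's patches are on.

Run:
```python
from h import *
t,s,t0,s0=load("top2"),load("scene2"),load("top0"),load("scene0")
def crop(c,x0,y0,x1,y1,f):
    a=np.clip(c["pixels"][y0:y1,x0:x1].astype(float)*2.2,0,255).astype(np.uint8);return cv2.resize(a,None,fx=f,fy=f,interpolation=0)
a=crop(t,122,180,150,256,7.5);b=crop(s,180,165,215,212,12)
h=max(a.shape[0],b.shape[0]);z=np.zeros((h,a.shape[1]+b.shape[1],3),np.uint8);z[:a.shape[0],:a.shape[1]]=a;z[:b.shape[0],a.shape[1]:]=b
cv2.imwrite("pics/bar.png",z);print(z.shape)
```

```text
(570, 630, 3)
```

View pics/bar.png

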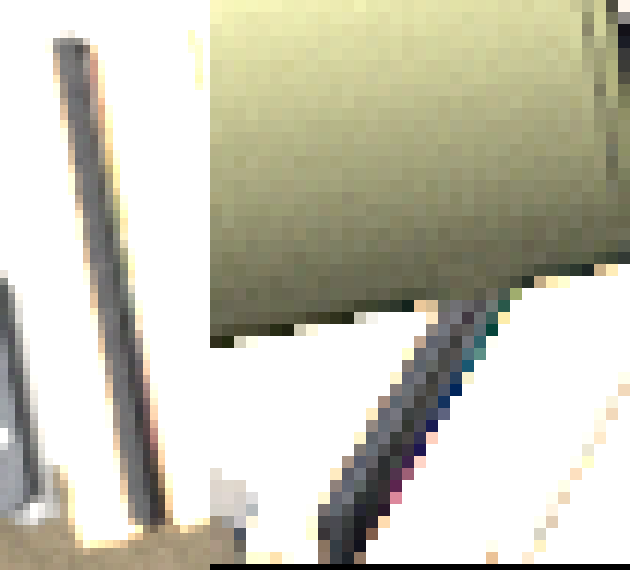

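The gained-up crop shows teal, blue and purple patches on the bar's right (world −y) side, at right-panel pixels (500,310) to (395,495). So the face looks towards −y and the bar must be tipped towards +y. Now I compute its pose.

Run:
```python
from h import *
t,s=load("top2"),load("scene2")
box=np.array([[128.70268,185.21622],[133.08107,184.48648],[144.29729,251.78375],[139.9189,252.51349]])
ax=(box[3]-box[0]);ax/=np.linalg.norm(ax);wd=box[1]-box[0];wd/=np.linalg.norm(wd)
L0=box[0]-.5*ax-.5*wd;L1=box[3]+.5*ax-.5*wd
E=plane(t,[L0,L1],.04)[:,:2];d=E[0]-E[1];print("edge",E,"len",np.linalg.norm(d));d/=np.linalg.norm(d);y=np.arctan2(d[1],d[0]);n=np.array([d[1],-d[0]])
c=E.mean(0)+.005*n;print("bar yaw",y,"centre",c,"n",n)
print("tri near-left corner",tri(t,[L1],s,[[189.2,207.2]]))
# block outline
for nm,k,z in(("top",t,.02),):
    h=cv2.cvtColor(k["pixels"],cv2.COLOR_BGR2HSV);m=cv2.inRange(h,(8,60,120),(25,180,255));m[:170]=0;m[:,200:]=0
    m=cv2.morphologyEx(m,cv2.MORPH_CLOSE,np.ones((9,9)));q=max(cv2.findContours(m,0,2)[0],key=cv2.contourArea);b=cv2.boxPoints(cv2.minAreaRect(q));p=plane(k,b,z)[:,:2];print("block",np.round(p,4).tolist(),p.mean(0),"expect bar", p.mean(0)-.048*n, np.linalg.norm(p[1]-p[0]),np.linalg.norm(p[2]-p[1]))
Bt=np.array([.55224,.03301])+R2(.185)@[.042,0];bl=[Bt+R2(.185)@[x,.134] for x in(-.107,.107)];print("bed",Bt,"left edge along n from bar:",[(p-c)@n for p in bl],[(p-c)@d for p in bl])
delta([c[0],c[1],.15],y+np.pi)
```

```text
edge [[0.57741696 0.46312224]
 [0.38392148 0.42518761]] len 0.1971789538341652
bar yaw 0.19359379567980098 centre [0.48163115 0.43924833] n [ 0.19238679 -0.98131917]
tri near-left corner [[0.3850093  0.41514409 0.0572835 ]]
block [[0.5772, 0.4939], [0.6026, 0.3324], [0.4104, 0.2963], [0.3862, 0.454]] [0.49410979 0.39414892] expect bar [0.48487523 0.44125224] 0.16350602854075766 0.19553685994423398
bed [0.59352332 0.04073575] left edge along n from bar: [np.float64(0.2776800300707185), np.float64(0.279519079709346)] [np.float64(-0.07271111968621888), np.float64(0.14128097805672735)]
rotvec tool [-0.0002 -0.0002 -0.0058]
tcp [0.4029 0.4353 0.226 ] rpy [-3.1413e+00 -2.0000e-04 -2.9538e+00] move tool [-0.078  -0.0113  0.076 ] world [ 0.0788  0.0039 -0.076 ]
```

Converted, 0.036 m / 0.8 = 0.045, 0.03 m / 0.8 = 0.0375, -0.006 rad / 2 = -0.003.

Request:
shift_gripper(rows="-0.0325 -0.0044 0 0 0 -0.003 | -0.0325 -0.0044 0.0125 0 0 0 | -0.0325 -0.0048 0.0375 0 0 0 | 0 0 0.045 0 0 0 | 0 0 0 0 0 0", finger_gap=0.04)

```text
time_s: 6.5
ee_pos: [0.4814, 0.436, 0.1457]
eef_rot: [-3.138, -0.007, -2.952]
force: [-0.6, 0.3, -0.8]
grip_width: 0.0372
grip_force: 0.0
```

```bash
python3 -c "
from h import *
delta([.4825,.4398,.045],.1936+np.pi)
from station import ctrl, cams
c=cams.camera('scene');np.savez('s3.npz',**c);cv2.imwrite('pics/s3.png',cv2.resize(c['pixels'][130:240,150:300],None,fx=5,fy=5,interpolation=2))"
```

```text
rotvec tool [-0.0037 -0.0068 -0.004 ]
tcp [0.4814 0.436  0.1457] rpy [-3.1378 -0.0068 -2.952 ] move tool [-0.0018  0.0036  0.1007] world [ 0.0011  0.0038 -0.1007]
```

Converted, 0.03 m / 0.8 = 0.0375, 0.02 m / 0.8 = 0.025.

Request:
shift_gripper(rows="-0.0019 0.0038 0.0375 0 0 0 | 0 0 0.0375 0 0 0 | 0 0 0.025 0 0 0 | 0 0 0 0 0 0")

```text
time_s: 6.95
ee_pos: [0.4824, 0.4414, 0.0704]
eef_rot: [-3.141, -0.001, -2.95]
force: [-0.1, 0.0, 0.9]
grip_width: 0.0402
grip_force: 0.0
```

```bash
python3 -c "
from h import *
delta([.4825,.4398,.045],.1936+np.pi)"
```

```text
rotvec tool [-0.0007 -0.0012 -0.0017]
tcp [0.4824 0.4414 0.0704] rpy [-3.1409e+00 -1.2000e-03 -2.9497e+00] move tool [ 0.0002 -0.0016  0.0254] world [ 0.0001 -0.0016 -0.0254]
```

Converted, 0.015 m / 0.8 = 0.0188, 0.0104 m / 0.8 = 0.013.

Request:
shift_gripper(rows="0 -0.002 0.0188 0 0 0 | 0 0 0.013 0 0 0 | 0 0 0 0 0 0")

```text
time_s: 7.25
ee_pos: [0.4827, 0.44, 0.0443]
eef_rot: [-3.141, -0.001, -2.95]
force: [-0.5, 0.2, 0.1]
grip_width: 0.0401
grip_force: 0.0
```

Request:
shift_gripper(rows="0 0 0 0 0 0 | 0 0 0 0 0 0 | 0 0 0 0 0 0 | 0 0 0 0 0 0 | 0 0 0 0 0 0", finger_gap=0, force=20)

```text
time_s: 7.75
ee_pos: [0.4829, 0.4411, 0.0451]
eef_rot: [3.14, 0.001, -2.95]
force: [-0.1, 5.0, -2.8]
grip_width: 0.0102
grip_force: 19.9
```

```bash
python3 -c "
from h import *
delta([.4825,.4398,.045],.1936+np.pi)"
```

```text
rotvec tool [ 0.0014  0.0007 -0.0016]
tcp [0.4829 0.4411 0.0451] rpy [ 3.1401e+00  7.0000e-04 -2.9496e+00] move tool [ 0.0006 -0.0012  0.0001] world [-0.0004 -0.0013 -0.0001]
```

Converted, -0.03 m / 0.8 = -0.0375, -0.02 m / 0.8 = -0.025.

Request:
shift_gripper(rows="0 0 -0.0125 0 0 0 | 0 0 -0.025 0 0 0 | 0 0 -0.0375 0 0 0 | 0 0 -0.0375 0 0 0 | 0 0 0 0 0 0", finger_gap=0, force=30)

```text
time_s: 8.25
ee_pos: [0.4842, 0.4414, 0.1396]
eef_rot: [3.138, 0.006, -2.95]
force: [0.2, 0.5, -0.3]
grip_width: 0.0098
grip_force: 29.9
```

Request:
shift_gripper(rows="0 -0.025 0 0 0 0 | 0 -0.05 0 0 0 0 | 0 -0.05 0 0 0 0 | 0 -0.05 0 0 0 0 | 0 -0.05 0 0 0 0 | 0 -0.0313 0 0 0 0 | 0 -0.0125 0 0 0 0 | 0 0 0 0 0 0")

```text
time_s: 9.05
ee_pos: [0.5241, 0.2286, 0.1347]
eef_rot: [-3.142, -0.0, -2.951]
force: [-0.0, 0.8, -1.2]
grip_width: 0.0098
grip_force: 29.9
```

Request:
shift_gripper(rows="0 0 0 0.055 0 0 | 0 0 0 0.055 0 0 | 0 0 0 0.055 0 0 | 0 0 0 0.055 0 0 | 0 0 0 0 0 0")

```text
time_s: 9.55
ee_pos: [0.5228, 0.232, 0.1336]
eef_rot: [-2.7, -0.002, -2.945]
force: [0.7, -0.0, -0.8]
grip_width: 0.0099
grip_force: 29.9
```

Run:
```python
from h import *
from station import ctrl, cams
n=np.array([.1924,-.9813]);w=np.array([.4829,.4405])+.215*n
delta([w[0],w[1],.040])
c=cams.camera("scene");np.savez("s4.npz",**c);cv2.imwrite("pics/s4.png",cv2.resize(c["pixels"][120:260,170:370],None,fx=3.5,fy=3.5,interpolation=2))
```

```text
tcp [0.5228 0.232  0.1336] rpy [-2.6995e+00 -1.6000e-03 -2.9455e+00] move tool [-0.0011  0.0376  0.0858] world [ 0.0015 -0.0025 -0.0936]
```

View pics/s4.png

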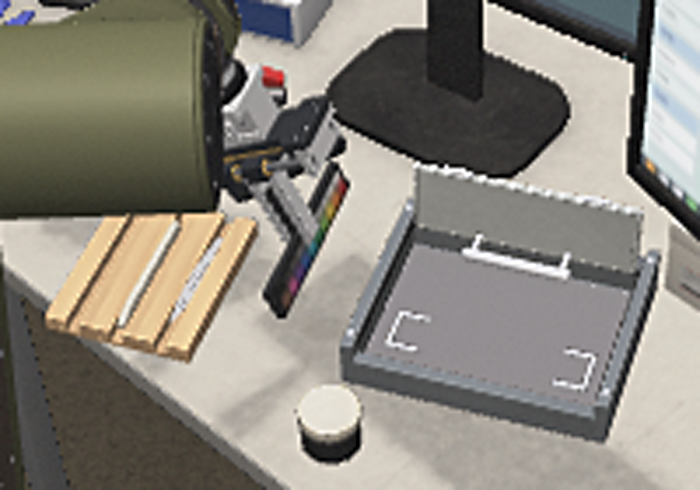

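The patch row is seen on the upper face at about (340,190) to (285,290), so the tilt goes the right way. The neighbours are still in their grooves. Lowering now.

Units first: shifts go in shares of 0.8 m and turns go in shares of 2 rad. So 0.0215 m / 0.8 = 0.0269, 0.0165 m / 0.8 = 0.0206.

Request:
shift_gripper(rows="0 0.0125 0.0269 0 0 0 | 0 0.0125 0.0269 0 0 0 | 0 0.0125 0.0269 0 0 0 | 0 0.0094 0.0206 0 0 0 | 0 0 0 0 0 0")

```text
time_s: 10.1
ee_pos: [0.5232, 0.2281, 0.0437]
eef_rot: [-2.702, -0.003, -2.95]
force: [0.0, -0.1, 0.1]
grip_width: 0.0094
grip_force: 29.9
```

Request:
shift_gripper(rows="0 0.0008 0.0016 0 0 0 | 0 0.0008 0.0016 0 0 0 | 0 0 0 0 0 0")

```text
time_s: 10.4
ee_pos: [0.5244, 0.229, 0.0437]
eef_rot: [-2.702, 0.001, -2.95]
force: [-0.0, -0.5, -1.5]
grip_width: 0.01
grip_force: 29.9
```

Converted, 0.0013 m / 0.8 = 0.0016, 0.0006 m / 0.8 = 0.0008.

Request:
shift_gripper(rows="0 0.0008 0.0016 0 0 0 | 0 0.0008 0.0016 0 0 0 | 0 0 0 0 0 0")

```text
time_s: 10.7
ee_pos: [0.524, 0.2287, 0.0399]
eef_rot: [-2.702, -0.0, -2.95]
force: [-0.0, -0.5, -1.0]
grip_width: 0.0096
grip_force: 29.9
```

Request:
shift_gripper(rows="0 0.0008 0.0016 0 0 0 | 0 0.0005 0.0013 0 0 0 | 0 0 0 0 0 0")

```text
time_s: 11.0
ee_pos: [0.5241, 0.2287, 0.0374]
eef_rot: [-2.702, -0.0, -2.95]
force: [-0.6, 0.7, -1.2]
grip_width: 0.0097
grip_force: 29.9
```

Near touch (expected at about 0.0365). I open modestly and withdraw along the tool axis.

Request:
shift_gripper(rows="0 0 0 0 0 0 | 0 0 0 0 0 0 | 0 0 0 0 0 0 | 0 0 0 0 0 0", finger_gap=0.026)

```text
time_s: 11.4
ee_pos: [0.5241, 0.2286, 0.0375]
eef_rot: [-2.702, 0.0, -2.95]
force: [-0.6, 0.5, 0.6]
grip_width: 0.0259
grip_force: 0.1
```

Request:
shift_gripper(rows="0 0 -0.01 0 0 0 | 0 0 -0.015 0 0 0 | 0 0 -0.025 0 0 0 | 0 0 -0.0375 0 0 0 | 0 0 -0.0375 0 0 0 | 0 0 -0.0375 -0.055 0 0 | 0 0 0 -0.055 0 0 | 0 0 0 -0.055 0 0 | 0 0 0 -0.055 0 0 | 0 0 0 0 0 0")

```text
time_s: 12.4
ee_pos: [0.5141, 0.282, 0.1567]
eef_rot: [3.139, 0.002, -2.951]
force: [0.1, -0.3, -0.9]
grip_width: 0.0261
grip_force: 0.0
```

Run:
```python
from h import *
from station import ctrl, cams
for n in("scene","top"):
    c=cams.camera(n);np.savez(n+"5.npz",**c)
a=load("scene5")["pixels"][120:260,170:370];b=load("top5")["pixels"][120:260,130:330]
cv2.imwrite("pics/p5.png",np.hstack([cv2.resize(k,None,fx=2,fy=2,interpolation=2) for k in(a,b)]))
```

```text
(no output)
```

View pics/p5.png

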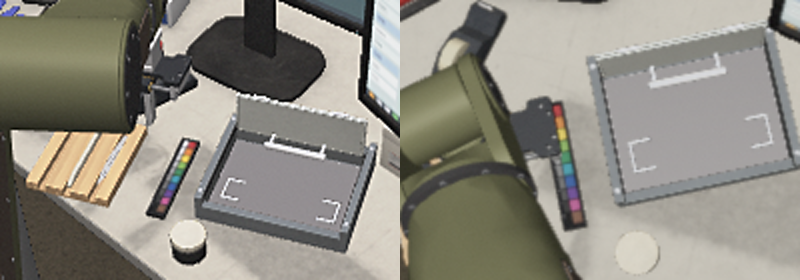

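It lies flat, face up, between block and bed: left panel (190,140) to (155,215), with its left part hidden in the top view. I move the arm aside and measure it in both views.

Converted, 0.04 m / 0.8 = 0.05, 0.03 m / 0.8 = 0.0375.

Request:
shift_gripper(rows="0 0.05 -0.025 0 0 0 | 0 0.05 -0.025 0 0 0 | 0 0.05 0 0 0 0 | 0 0.0375 0 0 0 0 | 0 0 0 0 0 0", finger_gap=0.06)

```text
time_s: 13.0
ee_pos: [0.4828, 0.4341, 0.1947]
eef_rot: [-3.139, 0.0, -2.945]
force: [-0.4, -0.8, -0.1]
grip_width: 0.0596
grip_force: 0.0
```

Create bar.py:
```python
from h import *
from station import ctrl, cams
def rect(c,x0,y0,x1,y1):
    p=c["pixels"].astype(int);h=cv2.cvtColor(c["pixels"],cv2.COLOR_BGR2HSV)
    m=((p.max(2)<95)|(h[...,1]>110)).astype(np.uint8)*255;k=np.zeros_like(m);k[y0:y1,x0:x1]=m[y0:y1,x0:x1]
    k=cv2.morphologyEx(k,cv2.MORPH_CLOSE,np.ones((5,5)));q=max(cv2.findContours(k,0,2)[0],key=cv2.contourArea)
    return cv2.minAreaRect(q),q
```

Run:
```python
from bar import *
for n in("scene","top"):np.savez(n+"6.npz",**cams.camera(n))
t,s=load("top6"),load("scene6")
(rt,qt),(rs,qs)=rect(t,190,165,226,245),rect(s,235,180,275,235)
print(rt,rs)
ct,cs=cv2.moments(qt),cv2.moments(qs);a=[ct["m10"]/ct["m00"],ct["m01"]/ct["m00"]];b=[cs["m10"]/cs["m00"],cs["m01"]/cs["m00"]]
print("tri centre",tri(t,[a],s,[b]),plane(t,a,.008),plane(s,b,.008))
for k,r in((t,rt),(s,rs)):
    p=plane(k,cv2.boxPoints(r),.009)[:,:2];print(np.round(p,4).tolist())
    P_=plane(k,{id(rt):qt,id(rs):qs}[id(r)].reshape(-1,2),.009)[:,:2]
    r2=cv2.minAreaRect((P_*1000).astype(np.float32));print("world rect",r2)
```

```text
((211.13462829589844, 202.67306518554688), (63.737735748291016, 11.374734878540039), 78.69007110595703) ((256.20001220703125, 209.10000610351562), (9.391485214233398, 43.826927185058594), 26.56505012512207)
tri centre [[0.52599984 0.23286299 0.0040243 ]] [[0.52499701 0.23276561 0.008     ]] [[0.52316488 0.23041723 0.008     ]]
[[0.6158, 0.2677], [0.6217, 0.235], [0.4375, 0.1987], [0.4318, 0.2306]]
world rect ((526.6351318359375, 232.99176025390625), (188.07373046875, 32.83116912841797), 11.173944473266602)
[[0.4293, 0.23], [0.6243, 0.267], [0.62, 0.2289], [0.4266, 0.1945]]
world rect ((526.3070068359375, 230.44334411621094), (195.31874084472656, 35.31412124633789), 10.738734245300293)
```

Converted, -0.05 m / 0.8 = -0.0625, -0.045 m / 0.8 = -0.0563.

Request:
shift_gripper(rows="0 -0.05 0 0 0 0 | 0 -0.0625 0 0 0 0 | 0 -0.0625 0.0125 0 0 0 | 0 -0.0563 0.0375 0 0 0 | 0 -0.025 0.05 0 0 0 | 0 0 0 0 0 0", finger_gap=0.06)

```text
time_s: 13.7
ee_pos: [0.5217, 0.2294, 0.1135]
eef_rot: [-3.139, -0.007, -2.953]
force: [0.1, 0.2, 0.5]
grip_width: 0.06
grip_force: 0.0
```

```bash
python3 -c "
from h import *
delta([.5262,.2322,.0245],.193+np.pi)"
```

```text
rotvec tool [-0.0025 -0.0075 -0.0047]
tcp [0.5217 0.2294 0.1135] rpy [-3.139  -0.0075 -2.9533] move tool [-0.005   0.0018  0.089 ] world [ 0.0045  0.0028 -0.089 ]
```

Converted, 0.025 m / 0.8 = 0.0313, 0.02 m / 0.8 = 0.025.

Request:
shift_gripper(rows="-0.0056 0.0023 0.025 0 0 0 | 0 0 0.0313 0 0 0 | 0 0 0.025 0 0 0 | 0 0 0.0125 0 0 0 | 0 0 0 0 0 0 | 0 0 0 0 0 0")

```text
time_s: 14.3
ee_pos: [0.5278, 0.2364, 0.0439]
eef_rot: [3.142, 0.001, -2.949]
force: [-0.7, -0.0, 0.6]
grip_width: 0.06
grip_force: 0.0
```

```bash
python3 -c "
from h import *
delta([.5262,.2322,.0245],.193+np.pi)"
```

```text
rotvec tool [ 0.      0.0014 -0.0006]
tcp [0.5278 0.2364 0.0439] rpy [ 3.1416e+00  1.4000e-03 -2.9492e+00] move tool [ 0.0024 -0.0038  0.0194] world [-0.0016 -0.0042 -0.0194]
```

Converted, 0.008 m / 0.8 = 0.01, 0.006 m / 0.8 = 0.0075.

Request:
shift_gripper(rows="0.003 -0.0048 0.01 0 0 0 | 0 0 0.0075 0 0 0 | 0 0 0 0 0 0 | 0 0 0 0 0 0")

```text
time_s: 14.7
ee_pos: [0.5257, 0.2317, 0.0286]
eef_rot: [-3.142, -0.0, -2.95]
force: [0.4, 0.1, 0.0]
grip_width: 0.0601
grip_force: 0.0
```

```bash
python3 -c "
from h import *
delta([.5262,.2322,.0245],.193+np.pi)"
```

```text
rotvec tool [-0.0001 -0.0001 -0.0011]
tcp [0.5257 0.2317 0.0286] rpy [-3.1415e+00 -1.0000e-04 -2.9497e+00] move tool [-0.0006  0.0004  0.0041] world [ 0.0005  0.0005 -0.0041]
```

Converted, 0.002 m / 0.8 = 0.0025, 0.0018 m / 0.8 = 0.0023.

Request:
shift_gripper(rows="0 0 0.0025 0 0 0 | 0 0 0.0023 0 0 0 | 0 0 0 0 0 0 | 0 0 0 0 0 0")

```text
time_s: 15.1
ee_pos: [0.5256, 0.2318, 0.0248]
eef_rot: [3.142, -0.0, -2.95]
force: [0.4, 0.5, 0.2]
grip_width: 0.0602
grip_force: 0.0
```

Request:
shift_gripper(rows="0 0 0 0 0 0 | 0 0 0 0 0 0 | 0 0 0 0 0 0 | 0 0 0 0 0 0 | 0 0 0 0 0 0", finger_gap=0, force=20)

```text
time_s: 15.6
ee_pos: [0.5256, 0.2318, 0.0248]
eef_rot: [3.142, 0.0, -2.95]
force: [-0.5, 2.0, 0.6]
grip_width: 0.0337
grip_force: 20.0
```

Request:
shift_gripper(rows="0 0 -0.0125 0 0 0 | 0 0 -0.0375 0 0 0 | 0 0 -0.0375 0 0 0 | 0 0 -0.0375 0 0 0 | 0 0 0 0 0 0 | 0 0 0 0 0 0")

```text
time_s: 16.2
ee_pos: [0.5256, 0.2317, 0.1253]
eef_rot: [3.141, 0.001, -2.95]
force: [-0.4, -0.1, 0.0]
grip_width: 0.0334
grip_force: 20.0
```

Converted, -0.01 m / 0.8 = -0.0125, 0.145 rad / 2 = 0.0725.

Request:
shift_gripper(rows="0 0 -0.0125 0 0 0.07 | 0 0 -0.0125 0 0 0.0725 | 0 0 0 0 0 0.0725 | 0 0 0 0 0 0.0725 | 0 0 0 0 0 0.0725 | 0 0 0 0 0 0.0725 | 0 0 0 0 0 0.0725 | 0 0 0 0 0 0.0725 | 0 0 0 0 0 0.0725 | 0 0 0 0 0 0.0725")

```text
time_s: 17.2
ee_pos: [0.525, 0.2315, 0.1433]
eef_rot: [-3.139, 0.0, 1.883]
force: [-0.1, -0.0, -0.8]
grip_width: 0.0337
grip_force: 20.0
```

Request:
shift_gripper(rows="0 0 0 0 0 0.066 | 0 0 0 0 0 0 | 0 0 0 0 0 0")

```text
time_s: 17.5
ee_pos: [0.5253, 0.2316, 0.1439]
eef_rot: [-3.14, 0.0, 1.761]
force: [0.1, -0.3, -0.9]
grip_width: 0.0338
grip_force: 20.0
```

```bash
python3 -c "
from h import *
delta([.5522,.033,.15],.185+np.pi/2)"
```

```text
rotvec tool [-0.0015  0.0002  0.0048]
tcp [0.5253 0.2316 0.1439] rpy [-3.1401e+00  2.0000e-04  1.7606e+00] move tool [-0.2001 -0.0101 -0.0061] world [ 0.0269 -0.1986  0.0061]
```

Converted, -0.04 m / 0.8 = -0.05, -0.03 m / 0.8 = -0.0375, 0.005 rad / 2 = 0.0025.

Request:
shift_gripper(rows="-0.0375 -0.0019 0 0 0 0.0025 | -0.05 -0.0025 0 0 0 0 | -0.05 -0.0025 0 0 0 0 | -0.05 -0.0025 0 0 0 0 | -0.0375 -0.0019 0 0 0 0 | -0.025 -0.0013 0 0 0 0 | 0 0 0.025 0 0 0 | 0 0 0.025 0 0 0 | 0 0 0 0 0 0 | 0 0 0 0 0 0")

```text
time_s: 18.5
ee_pos: [0.5519, 0.0333, 0.1049]
eef_rot: [-3.141, -0.0, 1.754]
force: [0.1, -0.6, 0.1]
grip_width: 0.0337
grip_force: 20.0
```

Run:
```python
from h import *
from station import ctrl, cams
delta([.5522,.033,.0455],.185+np.pi/2)
c=cams.camera("scene");np.savez("s7.npz",**c);cv2.imwrite("pics/s7.png",cv2.resize(c["pixels"][140:270,230:390],None,fx=4,fy=4,interpolation=2))
```

```text
rotvec tool [-0.0006 -0.0001 -0.0022]
tcp [0.5519 0.0333 0.1049] rpy [-3.1410e+00 -1.0000e-04  1.7536e+00] move tool [-0.0003  0.0003  0.0594] world [ 0.0003 -0.0003 -0.0594]
```

View pics/s7.png

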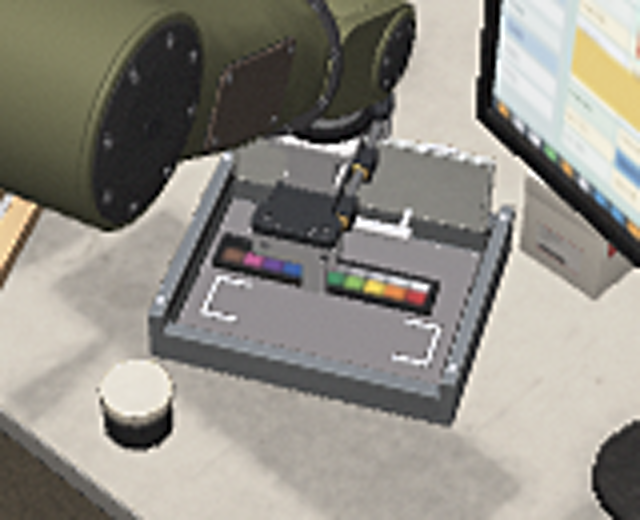

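The bar is held level above the seats: (217,250) to (437,295), seats at (225,300) and (420,345). I check its centre in the gripper along its length before lowering.

Run:
```python
from h import *
from bar import rect
s=load("s7")
x0,y0=230,140
p=s["pixels"].astype(int);m=np.zeros(p.shape[:2],np.uint8);reg=np.s_[y0+57:y0+80,x0+53:x0+112]
h=cv2.cvtColor(s["pixels"],cv2.COLOR_BGR2HSV);m[reg]=((p.max(2)<75)|(h[...,1]>110))[reg]*255
# end points along bar: rows of mask near each end
pts=np.argwhere(m>0)[:,::-1].astype(float)
W=plane(s,pts,.0885)[:,:2]-[.5519,.0333];R=W@R2(.185)
R=R[(abs(R[:,0])<.017)];print("y ends at z .0885",np.percentile(R[:,1],[0,1,99,100]),"x range beyond fingers",[np.percentile((W@R2(.185))[abs((W@R2(.185))[:,1])>.03][:,0],q) for q in(1,5,95,99)])
```

```text
y ends at z .0885 [-0.09961599 -0.09868886  0.08986575  0.09876754] x range beyond fingers [np.float64(-0.02154329910614001), np.float64(-0.020422424772596662), np.float64(0.03451423229511429), np.float64(0.06462527607063642)]
```

Converted, 0.02 m / 0.8 = 0.025, 0.015 m / 0.8 = 0.0188.

Request:
shift_gripper(rows="0 0 0.025 0 0 0 | 0 0 0.0188 0 0 0 | 0 0 0.01 0 0 0 | 0 0 0 0 0 0 | 0 0 0 0 0 0 | 0 0 0 0 0 0")

```text
time_s: 19.15
ee_pos: [0.5524, 0.0332, 0.0628]
eef_rot: [3.14, 0.0, 1.752]
force: [-0.1, -0.5, -0.8]
grip_width: 0.0338
grip_force: 20.0
```

```bash
python3 -c "
from h import *
delta([.5522,.033,.0448],.185+np.pi/2)"
```

```text
rotvec tool [ 0.0015  0.0003 -0.004 ]
tcp [0.5524 0.0332 0.0628] rpy [3.1401e+00 3.0000e-04 1.7518e+00] move tool [-0.0002 -0.0003  0.018 ] world [-0.0002 -0.0002 -0.018 ]
```

Converted, 0.005 m / 0.8 = 0.0063, 0.004 m / 0.8 = 0.005, -0.003 rad / 2 = -0.0015.

Request:
shift_gripper(rows="0 0 0.0063 0 0 -0.0015 | 0 0 0.005 0 0 0 | 0 0 0 0 0 0 | 0 0 0 0 0 0")

```text
time_s: 19.55
ee_pos: [0.5519, 0.0332, 0.0527]
eef_rot: [-3.141, -0.0, 1.755]
force: [0.2, 0.3, -1.4]
grip_width: 0.0336
grip_force: 20.0
```

Request:
shift_gripper(rows="0 0 0.0038 0 0 0 | 0 0 0.0025 0 0 0 | 0 0 0 0 0 0 | 0 0 0 0 0 0")

```text
time_s: 19.95
ee_pos: [0.552, 0.0332, 0.0478]
eef_rot: [3.141, 0.0, 1.755]
force: [0.7, 0.9, -0.4]
grip_width: 0.0334
grip_force: 20.0
```

Request:
shift_gripper(rows="0 0 0.0025 0 0 0 | 0 0 0.0019 0 0 0 | 0 0 0 0 0 0 | 0 0 0 0 0 0")

```text
time_s: 20.35
ee_pos: [0.5522, 0.0331, 0.046]
eef_rot: [3.141, 0.0, 1.755]
force: [-9.3, -1.3, 22.5]
grip_width: 0.0336
grip_force: 20.0
```

Converted, -0.0015 m / 0.8 = -0.0019.

Request:
shift_gripper(rows="0 0 -0.0019 0 0 0 | 0 0 0 0 0 0")

```text
time_s: 20.55
ee_pos: [0.5521, 0.0331, 0.0462]
eef_rot: [3.141, 0.0, 1.755]
force: [-2.5, 0.1, 8.4]
grip_width: 0.0338
grip_force: 20.0
```

Request:
shift_gripper(rows="0 0 0 0 0 0 | 0 0 0 0 0 0 | 0 0 0 0 0 0", finger_gap=0.055)

```text
time_s: 20.85
ee_pos: [0.5518, 0.0332, 0.0455]
eef_rot: [-3.141, -0.0, 1.755]
force: [-0.1, -0.6, 0.6]
grip_width: 0.0531
grip_force: 0.0
```

Request:
shift_gripper(rows="0 0 -0.0125 0 0 0 | 0 0 -0.0375 0 0 0 | 0 0 -0.05 0 0 0 | 0 0 -0.05 0 0 0 | 0.0625 0 -0.0375 0 0 0 | 0.0625 0 0 0 0 0 | 0.0625 0 0 0 0 0 | 0.0625 0 0 0 0 0 | 0.0625 0 0 0 0 0 | 0.0625 0 0 0 0 0")

```text
time_s: 21.85
ee_pos: [0.4976, 0.3231, 0.1924]
eef_rot: [3.141, -0.0, 1.755]
force: [0.2, -0.1, -0.0]
grip_width: 0.0551
grip_force: 0.0
```

Run:
```python
from h import *
from station import ctrl, cams
for n in("scene","top"):np.savez(n+"8.npz",**cams.camera(n))
t,s=load("top8"),load("scene8")
cv2.imwrite("pics/p8.png",np.vstack([cv2.resize(t["pixels"][125:225,215:345],(520,400)[:2],interpolation=2)[60:],cv2.resize(s["pixels"][180:250,255:370],(520,258),interpolation=2)]))
def rc(c,x0,y0,x1,y1):
    p=c["pixels"].astype(int);h=cv2.cvtColor(c["pixels"],cv2.COLOR_BGR2HSV);m=np.zeros(p.shape[:2],np.uint8);m[y0:y1,x0:x1]=((p.max(2)<75)|(h[...,1]>100))[y0:y1,x0:x1]*255
    m=cv2.morphologyEx(m,cv2.MORPH_CLOSE,np.ones((5,5)));return max(cv2.findContours(m,0,2)[0],key=cv2.contourArea).reshape(-1,2)
for k,b in((t,(243,175,318,208)),(s,(276,203,346,234))):
    q=rc(k,*b);r=cv2.minAreaRect((plane(k,q,.029)[:,:2]*1000).astype(np.float32));M=np.array(r[0])/1000;print(r,"in seat",(M-[.5522,.033])@R2(.185))
```

```text
((552.6406860351562, 30.267059326171875), (32.10418701171875, 185.15504455566406), 10.65573787689209) in seat [-6.95486842e-05 -2.76736913e-03]
((553.4327392578125, 29.005859375), (40.95204162597656, 187.6067352294922), 11.353545188903809) in seat [ 0.000477   -0.00415274]
```

View pics/p8.png

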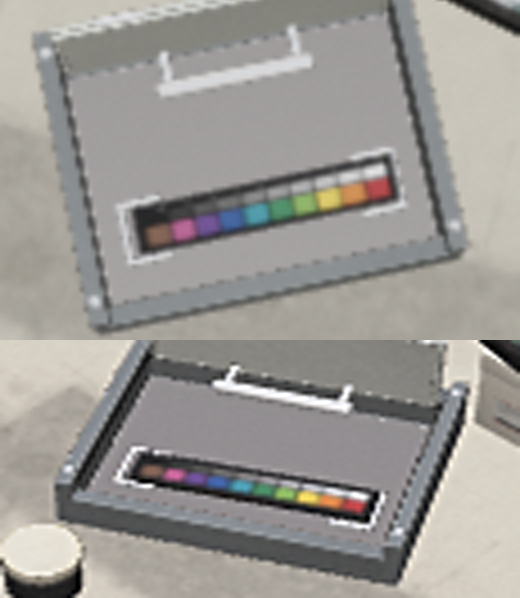

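The target lies inside both brackets: top panel (135,225) to (398,180), lower panel (137,465) to (378,505). The cover is still folded. I check the height of both ends by triangulating patches.

Run:
```python
from h import *
t,s=load("top8"),load("scene8")
def cen(c,b,lo,hi):
    x0,y0,x1,y1=b;h=cv2.cvtColor(c["pixels"],cv2.COLOR_BGR2HSV)[y0:y1,x0:x1];hh=h[...,0].astype(int);m=(hh>=lo)&(hh<=hi)&(h[...,1]>90)
    y,x=np.nonzero(m);return [x.mean()+x0,y.mean()+y0],len(x)
bt,bs=(243,160,318,212),(276,203,346,236)
for n,lo,hi in(("red",175,180),("orange",10,17),("yellow",20,28),("green",50,75),("blue",105,118),("purple",130,150),("pink",155,172)):
    a,na=cen(t,bt,lo,hi);b,nb=cen(s,bs,lo,hi);X=tri(t,[a],s,[b])[0];print(n,na,nb,np.round(X,4),np.round((X[:2]-[.5522,.033])@R2(.185),4))
```

```text
red 16 10 [ 0.5605 -0.0526  0.0365] [-0.0076 -0.0856]
orange 29 16 [ 0.5563 -0.0331  0.0371] [-0.0081 -0.0657]
yellow 32 18 [ 0.5537 -0.0158  0.0351] [-0.0075 -0.0483]
green 23 11 [0.5474 0.0177 0.0356] [-0.0075 -0.0141]
blue 29 15 [0.5414 0.0533 0.0336] [-0.0069  0.022 ]
purple 23 13 [0.5377 0.0714 0.0339] [-0.0072  0.0404]
pink 29 14 [0.5348 0.0877 0.0331] [-0.007   0.0569]
```

Both the slope in height (left 33, right 37 mm) and the offset of about −4 mm along bed y suggest the right end is sitting on its seat wall. I'll take the bar again, lift it slightly, shift it +4 mm along tool x and lower it.

Converted, -0.05 m / 0.8 = -0.0625, 0.03 m / 0.8 = 0.0375.

Request:
shift_gripper(rows="-0.0625 0 0 0 0 0 | -0.0625 0 0 0 0 0 | -0.0625 0 0 0 0 0 | -0.0625 0 0 0 0 0 | -0.0625 0 0 0 0 0 | -0.05 0 0 0 0 0 | -0.0038 0 0.0375 0 0 0 | 0 0 0.0375 0 0 0 | 0 0 0 0 0 0 | 0 0 0 0 0 0", finger_gap=0.055)

```text
time_s: 22.95
ee_pos: [0.5521, 0.0329, 0.1326]
eef_rot: [3.141, 0.0, 1.754]
force: [-0.0, -0.1, 0.5]
grip_width: 0.0551
grip_force: 0.0
```

```bash
python3 -c "
from h import *
delta([.5522,.033,.0465],.185+np.pi/2)"
```

```text
rotvec tool [ 0.0001  0.0001 -0.0013]
tcp [0.5521 0.0329 0.1326] rpy [3.1415e+00 1.0000e-04 1.7544e+00] move tool [0.0001 0.0001 0.0861] world [ 0.0001  0.0001 -0.0861]
```

Converted, 0.03 m / 0.8 = 0.0375, 0.015 m / 0.8 = 0.0188.

Request:
shift_gripper(rows="0 0 0.0375 0 0 0 | 0 0 0.0375 0 0 0 | 0 0 0.0188 0 0 0 | 0 0 0.0075 0 0 0 | 0 0 0.0063 0 0 0 | 0 0 0 0 0 0 | 0 0 0 0 0 0")

```text
time_s: 23.65
ee_pos: [0.5525, 0.0331, 0.0465]
eef_rot: [3.14, 0.0, 1.755]
force: [-1.0, -0.4, 0.0]
grip_width: 0.055
grip_force: 0.0
```

Request:
shift_gripper(rows="0 0 0 0 0 0 | 0 0 0 0 0 0 | 0 0 0 0 0 0 | 0 0 0 0 0 0", finger_gap=0, force=15)

```text
time_s: 24.05
ee_pos: [0.552, 0.0331, 0.0457]
eef_rot: [3.141, 0.0, 1.755]
force: [0.2, 0.1, 2.2]
grip_width: 0.0336
grip_force: 15.0
```

Request:
shift_gripper(rows="0 0 -0.0063 0 0 0 | 0 0 -0.0063 0 0 0 | 0 0 0 0 0 0 | 0.0025 0 0 0 0 0 | 0.0025 0 0 0 0 0 | 0 0 0 0 0 0 | 0 0 0 0 0 0")

```text
time_s: 24.75
ee_pos: [0.5511, 0.0371, 0.0554]
eef_rot: [-3.141, -0.0, 1.755]
force: [0.7, -0.1, -0.2]
grip_width: 0.0337
grip_force: 15.0
```

```bash
python3 -c "
from h import *
delta([.5522,.033,.0465],.185+np.pi/2)"
```

```text
rotvec tool [-0.0003 -0.     -0.001 ]
tcp [0.5511 0.0371 0.0554] rpy [-3.1413 -0.      1.7548] move tool [-0.0042  0.0003  0.0089] world [ 0.0011 -0.0041 -0.0089]
```

Converted, 0.004 m / 0.8 = 0.005, 0.003 m / 0.8 = 0.0038.

Request:
shift_gripper(rows="0 0 0.005 0 0 0 | 0 0 0.0038 0 0 0 | 0 0 0.0019 0 0 0 | 0 0 0 0 0 0 | 0 0 0 0 0 0")

```text
time_s: 25.25
ee_pos: [0.5512, 0.037, 0.047]
eef_rot: [-3.142, 0.0, 1.755]
force: [-0.4, -0.5, -1.1]
grip_width: 0.0337
grip_force: 15.0
```

Request:
shift_gripper(rows="0 0 0.0019 0 0 0 | 0 0 0.0013 0 0 0 | 0 0 0 0 0 0 | 0 0 0 0 0 0")

```text
time_s: 25.65
ee_pos: [0.5513, 0.037, 0.0446]
eef_rot: [3.141, 0.0, 1.755]
force: [0.6, 0.1, 0.7]
grip_width: 0.0341
grip_force: 15.0
```

Converted, 0.0007 m / 0.8 = 0.0009.

Request:
shift_gripper(rows="0 0 0.0009 0 0 0 | 0 0 0.0009 0 0 0 | 0 0 0 0 0 0 | 0 0 0 0 0 0")

```text
time_s: 26.05
ee_pos: [0.5512, 0.037, 0.0431]
eef_rot: [3.142, 0.0, 1.755]
force: [0.4, -0.7, -0.1]
grip_width: 0.0339
grip_force: 15.0
```

Request:
shift_gripper(rows="0 0 0 0 0 0 | 0 0 0 0 0 0 | 0 0 0 0 0 0", finger_gap=0.055)

```text
time_s: 26.35
ee_pos: [0.5512, 0.037, 0.0431]
eef_rot: [-3.142, -0.0, 1.755]
force: [-0.1, -0.6, 0.6]
grip_width: 0.053
grip_force: 0.0
```

Request:
shift_gripper(rows="0 0 -0.0125 0 0 0 | 0 0 -0.0375 0 0 0 | 0 0 -0.05 0 0 0 | 0 0 -0.05 0 0 0 | 0.0625 0 -0.0375 0 0 0 | 0.0625 0 0 0 0 0 | 0.0625 0 0 0 0 0 | 0.0625 0 0 0 0 0 | 0.0625 0 0 0 0 0 | 0.0625 0 0 0 0 0")

```text
time_s: 27.35
ee_pos: [0.4969, 0.3269, 0.1899]
eef_rot: [3.141, -0.0, 1.755]
force: [1.4, 0.9, 0.5]
grip_width: 0.0549
grip_force: 0.0
```

Run:
```python
from h import *
from station import ctrl, cams
for n in("scene","top"):np.savez(n+"9.npz",**cams.camera(n))
t,s=load("top9"),load("scene9")
cv2.imwrite("pics/p9.png",np.vstack([cv2.resize(t["pixels"][160:215,235:330],(760,440)[:2],interpolation=2)[:320],cv2.resize(s["pixels"][200:240,270:355],(760,358),interpolation=2)[:270]]))
def cen(c,b,lo,hi):
    x0,y0,x1,y1=b;h=cv2.cvtColor(c["pixels"],cv2.COLOR_BGR2HSV)[y0:y1,x0:x1];hh=h[...,0].astype(int);m=(hh>=lo)&(hh<=hi)&(h[...,1]>90)
    y,x=np.nonzero(m);return [x.mean()+x0,y.mean()+y0],len(x)
bt,bs=(243,160,318,212),(276,203,346,236)
for n,lo,hi in(("red",175,180),("orange",10,17),("yellow",20,28),("green",50,75),("blue",105,118),("purple",130,150),("pink",155,172)):
    a,na=cen(t,bt,lo,hi);b,nb=cen(s,bs,lo,hi);X=tri(t,[a],s,[b])[0];print(n,na,nb,np.round(X,4),np.round((X[:2]-[.5522,.033])@R2(.185),4))
```

```text
red 17 13 [ 0.5581 -0.0497  0.0325] [-0.0094 -0.0823]
orange 28 18 [ 0.556  -0.0295  0.0308] [-0.0077 -0.0621]
yellow 30 18 [ 0.55   -0.0087  0.0341] [-0.0098 -0.0406]
green 22 12 [0.5467 0.0218 0.0308] [-0.0074 -0.01  ]
blue 27 15 [0.5406 0.0571 0.0314] [-0.007   0.0258]
purple 23 13 [0.5373 0.075  0.0313] [-0.0069  0.0441]
pink 30 15 [0.534  0.0924 0.0308] [-0.0069  0.0617]
```

View pics/p9.png

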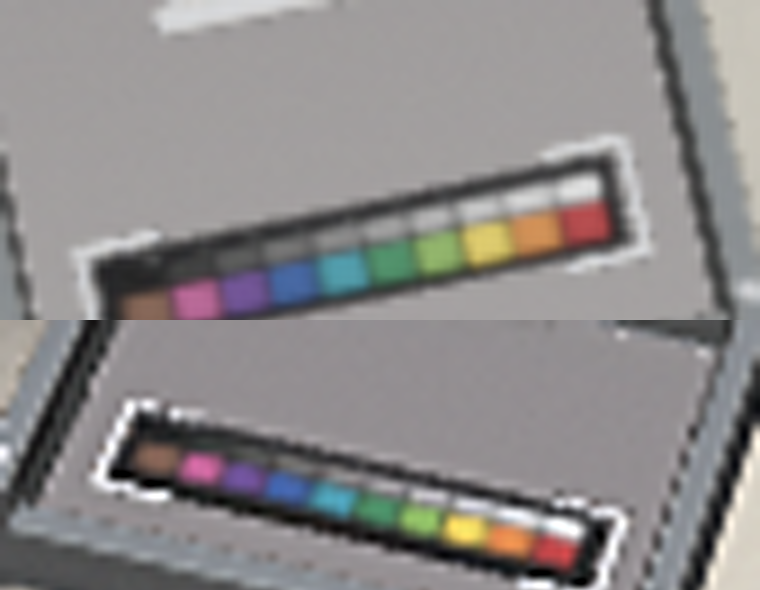

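The bar now sits centred inside both white U seats: top panel (95,265) to (620,195), lower panel (115,450) to (590,555). The patches stand evenly at about 31 mm, so it is level and fully down. The cover is folded and the robot is clear, so I hand in.

```bash
python3 -c "
from station import ctrl, cams
print(ctrl.hand_in())"
```

```text
the job is handed in; nothing more can be done
None
```

I handed the job in at about 27 s (limit 67 s): the last pictures show the cover folded and the colour target face up, level and fully down in both seats, but the hand-in printed no verdict.

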